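Fit the large reamer to the citrus press and hold it down

ROBOT

A 6-joint arm with a two-finger parallel gripper is mounted at the origin on a cart in front of the work surface, level with it; the furniture and walls round the work are solid. World frame = base frame: x ahead of the robot, y to its left, z up, the work surface at z = 0. Lengths are in mm, angles in rad, forces in N, time in s.
With the tool pointing down it reaches from about 350 to 875 mm from the base axis. Payload 4.2 kg.
Tool frame: the origin (TCP) lies at the very end of the fingers, on their centre line; the grasp point (between the pads) lies 19 mm behind it (pinch_z is the distance from the TCP to the grasp point, in mm); z points along the fingers, y is the line along which they close (so a half turn about z gives the same grasp; the last joint's range is limited). The gripper opens to 85 mm and grips with 20 to 120 N. Pads are 22 mm wide; open, the fingers measure 114 mm over their backs; the gripper's body (76 mm by 85 mm) begins 54 mm behind the grasp point. The pads swing forward as they close: fully open they stand 13 mm farther back than shut.
Start: joints at [1.443, 0.385, 0.008, 0, -1.194, -0.259], TCP at [235.734, 578.817, 231.312] pointing down, gripper open.
Joint ranges: [-3.14, 3.14], [-1.21, 2.06], [-1.07, 1.41], [-3.16, 2.05], [-2.99, -0.16], [-3.1, 3.1]. Speed limits (rad/s): [2.79, 2.79, 3.14, 3.14, 3.14, 3.14].

INTERFACE

Orientations are given as a unit quaternion [x, y, z, w].
In Python, from bench import * gives the robot as it stands.
- The arm moves only by the tool arm_command, never from a script. Its argument "steps" is one flat list of numbers, 4 for each row, row after row: the shift along the tool's x, y, z in m, then the turn about the tool's z in rad. In form: [tx, ty, tz, roll, tx, ty, tz, roll, ...]. A call has 1 to 20 rows; each row shifts and turns the commanded pose from where the row before left it, along the tool's axes as they then stand; what a row does not reach is not made up. A row lasts 1/8 s, in which the tool goes at most 62.5 mm and 10.7 degrees, less where a joint would pass 70% of its speed; a pose out of reach is approached as far as the arm can. A call with a gripper value outside its range is refused whole. "grip" is the finger opening in m, from 0 to 0.0854, set as the call begins (left out, the last holds). The fingers move at their own pace and stop on an object; the grip force is fixed at half the most. Time passes only in rows, so rows that do not move let the fingers close. It gives the time, the measured TCP pose, the force, the opening and the grip force at its end, in the units of the state.
- read_state(): the state, without advancing time (a new reading comes with each control period).
- get_image(name): name is "side" or "top"; returns the picture (480x640x3 uint8, red, green, blue); there is no depth.
- get_calibration(name): a dict with "camera_matrix" (3x3 intrinsics, pixels), "cam_to_world" (4x4, takes a point from camera to world coordinates). Camera axes: x right, y down, z forward; pixel columns grow to the right and rows downward; lengths in mm; the calibration is good to about 2 mm. A picture is of the moment at which its call begins. get_calibration takes no time and is no camera call.
- job_done(): hands the job in; it is judged then, once.
The state is a dict: "clock": time; "joints": joint angles; "joint_vel": joint speeds; "joint_efforts": joint torques, N m; "position": TCP position; "ee_rot": TCP orientation; "contact_force": force on the tool from outside, world axes, zero at the start; "wrist_torque": the same for the moment, N m; "gripper_width": finger opening in mm; "grasp_force": force on a finger pad.
Only numpy, scipy, OpenCV 4.12 (cv2) and the standard library are available. Lean on these libraries where they do the work, as an engineer would, in place of code of your own. Each camera call takes 0.05 s, during which the arm holds its last target. There are 200 camera calls.

TASK

Fit the large reamer cone on the citrus press: take it from the worktop, turn it until the cross-shaped bore in its underside meshes with the four-winged drive spindle, and slide it home until its underside rests on the spindle's seat. Then keep hold of it and press it down so that the sprung spindle is pushed fully down, and finish like that, still gripping and pressing. Leave the small cone, the jigger and the shot glass where they are.

Things in the scene. Friction and masses are not known exactly. Their poses are not given: they have to be found in the camera images.
- large_cone_mid (a point): LARGE grey reamer cone, loose, 84-168 g, upright on the worktop. Point on its axis (z, up), half-way: 36 mm above its underside. From below: round collar 62 mm wide, up to 6 mm; square hub 40x40 mm, upright flats, 6 to 41 mm, to be gripped across two opposite flats; ribbed dome 36 mm wide, up to 72 mm. Its x and y axes are square to the flats.
- large_cone_bore (a point): centre of the large cone's underside, same axes as its mid point: mouth of a cross-shaped bore 28 mm deep, arms 7 mm wide and 27 mm from end to end, running along x and y (each arm points at the middle of a flat). It fits in any of four quarter turns.
- small_cone_mid (a point): SMALL reamer cone, same grey plastic and form, loose: collar 50 mm wide, hub 31 x 31 mm, 54 mm tall; not wanted, leave it alone. Point on its axis 27 mm above its underside. The two cones stand in either of two places on the robot's right.
- spindle_seat (a point): drive spindle in the middle of the citrus press. Point on its axis, at the top face of its round seat (38 mm wide), 98 mm above the worktop when up; z up. On the seat stands a steel cross of four wings 5 mm thick, 24 mm end to end, 24 mm tall, tops rounded, along this point's x and y. It turns stiffly (0.25 N m). Home: cone's underside on this seat, mid point 36 mm above it.
- juicer: the citrus press: fixed steel housing 134 mm wide at the foot, with a black juice dish 146 mm wide on top, its rim 90 mm above the worktop; small spout toward its -x. Origin at the centre of its underside.
- spindle (a joint): how far the spindle is pressed down, in m: 0 = up, 0.006 = fully down against a hard stop. Spring: it begins to yield at about 3.6 N and needs about 11 N fully down (the cone's own weight does not move it); it springs back when let go.
- jigger: steel double jigger, 47 mm wide, 94 mm tall, loose, standing; origin at the centre of its underside; leave it alone
- shot_glass: small clear shot glass, 48 mm wide, 61 mm tall, loose, standing; origin at the centre of its underside; leave it alone

How it is judged:
By the outcome, as a careful person would: the job done as asked, in the order asked, and still so for the second after the job is handed in, while the arm keeps its last pose, push and grip.
It also fails if it takes over 48 s, if anything falls off the work surface, if the arm or the gripper's body presses on something with over 40 N, if the wrist force passes 120 N, or if a joint passes its speed limit or range.

## Working session

There is one attempt and no reset: what is moved stays moved. The work goes in short steps, Python scripts to look and compute and a tool call to move; the robot and the scene stay as the last step left them, time stands still between calls to the robot, and variables do not carry over. Pictures are saved under pics/ and viewed, at most 10 in all, crops included, and the job is handed in when it is done.

Besides the shell and the picture viewer there is one more tool, called after "Emit:" by a JSON object that holds its "op" and its "data", one argument or row to a line. arm_command: Moves the arm, as the interface text tells. Its arguments: {"type":"object","properties":{"steps":{"type":"array","items":{"type":"number"}},"grip":{"type":"number"}},"required":["steps"]}

```bash
mkdir -p pics; python3 - <<'E'
from bench import *
import cv2,numpy as np
for n in("top","side"):
    cv2.imwrite(f"pics/{n}0.png",get_image(n)[:,:,::-1]); c=get_calibration(n)
    print(n,c["camera_matrix"],np.round(c["cam_to_world"],3))
s=read_state();print(s)
E
```

```text
top [[433.46555854   0.         317.22340474]
 [  0.         433.46555854 236.73886369]
 [  0.           0.           1.        ]] [[-1.000000e-03 -9.820000e-01  1.880000e-01  3.544780e+02]
 [-1.000000e+00 -4.000000e-03 -2.700000e-02 -5.151000e+01]
 [ 2.700000e-02 -1.880000e-01 -9.820000e-01  1.063871e+03]
 [ 0.000000e+00  0.000000e+00  0.000000e+00  1.000000e+00]]
side [[536.75748485   0.         314.61257466]
 [  0.         536.75748485 239.96403667]
 [  0.           0.           1.        ]] [[-8.87000e-01 -2.90000e-01  3.60000e-01  1.44545e+02]
 [-4.62000e-01  5.89000e-01 -6.63000e-01  6.02315e+02]
 [-2.00000e-02 -7.54000e-01 -6.56000e-01  7.87831e+02]
 [ 0.00000e+00  0.00000e+00  0.00000e+00  1.00000e+00]]
{'clock': 0.1, 'joints': array([ 1.44258314e+00,  3.85497836e-01,  6.76647542e-03, -4.04479583e-04,
       -1.19401697e+00, -2.58609306e-01]), 'joint_vel': array([ 6.29957671e-06,  7.99108669e-04,  3.95323024e-03,  2.92251097e-03,
        1.07443657e-03, -9.76824871e-05]), 'joint_efforts': array([-1.84816108e-04, -3.93316627e+01,  1.88930297e+01,  4.19797495e+00,
       -2.56535415e-03,  8.04077445e-06]), 'position': array([235.56998638, 578.34446957, 230.32609659]), 'ee_rot': array([ 9.81339454e-01, -1.92280753e-01, -1.23993053e-04,  9.86176251e-04]), 'contact_force': array([-1.08636935,  0.48093188,  0.55486641]), 'wrist_torque': array([0.05117436, 0.0287034 , 0.0228544 ]), 'grasp_force': 0.0, 'gripper_width': 85.3852375021044}
```

View pics/top0.png

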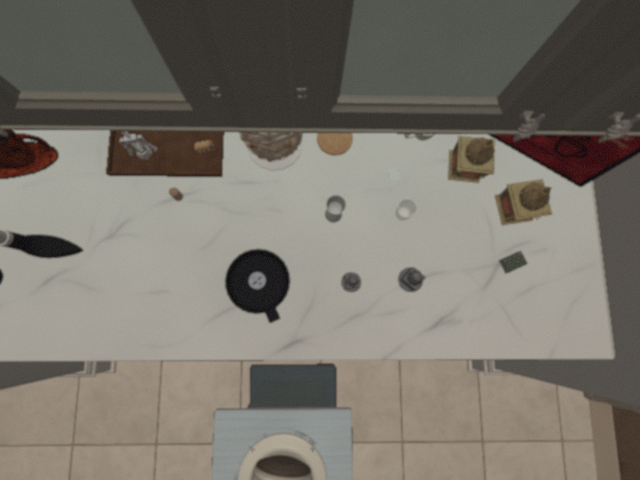

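View pics/side0.png

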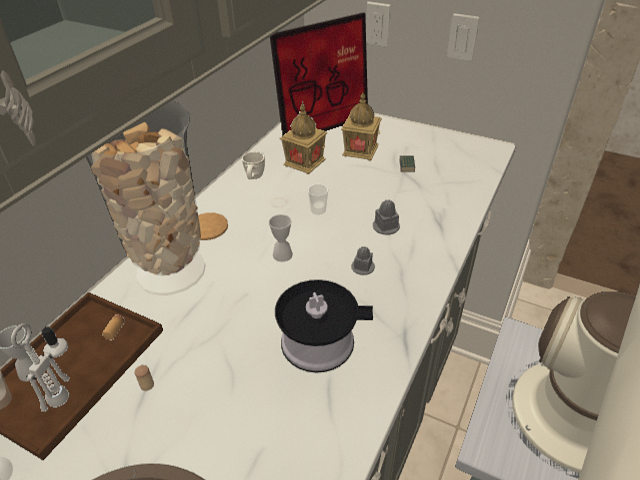

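The top view shows the press at (258,281), the small cone at about (351,282), and the large cone at about (411,279), farther to the right. The jigger is at (335,207) and the glass at (404,210). I'll enlarge both cone and spindle.

```bash
cat > h.py <<'E'
from bench import *
import cv2,numpy as np
def ray(n,u,v):
    c=get_calibration(n);T=c["cam_to_world"];d=T[:3,:3]@np.linalg.solve(c["camera_matrix"],[u,v,1]);return T[:3,3],d
def onz(n,u,v,z):
    o,d=ray(n,u,v);return o+d*(z-o[2])/d[2]
def proj(n,p):
    c=get_calibration(n);T=c["cam_to_world"];q=c["camera_matrix"]@(T[:3,:3].T@(np.array(p)-T[:3,3]));return q[:2]/q[2]
E
python3 - <<'E'
from h import *
t=cv2.imread("pics/top0.png");s=cv2.imread("pics/side0.png")
def cr(i,u,v,w,h,k):
    return cv2.resize(i[v:v+h,u:u+w],None,fx=k,fy=k,interpolation=cv2.INTER_CUBIC)
a=np.hstack([cr(t,386,255,50,50,8),cr(t,233,256,50,50,8)])
b=np.hstack([cr(s,362,192,50,35,8),cr(s,291,282,50,35,8)])[:200*2]
o=np.vstack([a,b])[:680]
cv2.imwrite("pics/c1.png",cv2.resize(o,None,fx=.88,fy=.88));print(o.shape)
E
```

```text
(680, 800, 3)
```

View pics/c1.png

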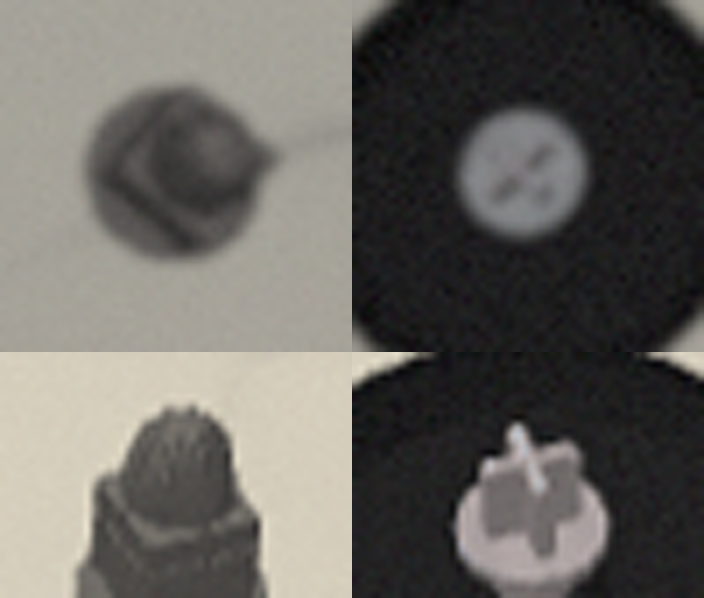

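The crop shows the hub corners in the top view and the wing ends in the side view. Next I'll convert these pixels to poses.

```bash
python3 - <<'E'
from h import *
k=7.04
T=lambda x,y:(386+x/k-.5,255+y/k-.5); T2=lambda x,y:(233+(x-352)/k-.5,256+y/k-.5); S=lambda x,y:(291+(x-352)/k-.5,282+(y-352)/k-.5); S1=lambda x,y:(362+x/k-.5,192+(y-352)/k-.5)
print("cone collar top",onz("top",*T(175,173),5))
H=[onz("top",*T(*p),41)[:2] for p in((110,175),(195,245),(272,158),(175,90))]
print("hub",np.round(H,1),np.mean(H,0))
for i in range(4):
    d=H[(i+1)%4]-H[i];print(np.degrees(np.arctan2(d[1],d[0])),np.linalg.norm(d))
print("hub side front corners")
H=[onz("side",*S1(*p),41)[:2] for p in((97,482),(155,540),(258,518))]
for i in range(2):
    d=H[i+1]-H[i];print(H[i],H[i+1],np.degrees(np.arctan2(d[1],d[0])),np.linalg.norm(d))
print("dome top side",onz("side",*S1(185,412),71))
print("seat top",onz("top",*T2(522,173),98)," seat side",onz("side",*S(532,522),98))
P=[onz("side",*S(*p),120)[:2] for p in((518,428),(541,488),(488,466),(575,448))]
for a,b in((0,1),(2,3)):
    d=P[b]-P[a];print(P[a],P[b],(P[a]+P[b])/2,np.degrees(np.arctan2(d[1],d[0])),np.linalg.norm(d))
E
```

```text
cone collar top [ 452.0067062  -309.33792248    5.        ]
hub [[ 448.  -278.5]
 [ 424.5 -306.3]
 [ 453.8 -333.7]
 [ 476.8 -301.7]] [ 450.7824466  -305.08061559]
-130.13697954875127 36.37169555156818
-43.15755400464924 40.10098901991986
54.28680333080368 39.40988992093547
141.11335966332334 37.01429035824557
hub side front corners
[ 478.67899718 -304.30208278] [ 450.88973637 -284.8411583 ] 144.99629992405318 33.92595759147059
[ 450.88973637 -284.8411583 ] [ 425.89203858 -309.47888345] -135.41552081779304 35.09846713526398
dome top side [ 454.2819717  -313.15389748   71.        ]
seat top [440.78452606  56.53257872  98.        ]  seat side [441.12692635  56.54804785  98.        ]
[448.68748192  48.47597398] [434.72493167  63.39338533] [441.70620679  55.93467965] 133.10631368532862 20.432375556151975
[449.35730747  62.74328538] [433.34629694  48.20984747] [441.35180221  55.47656642] -137.76949610476325 21.623442737289114
```

Emit:
{"op": "arm_command", "data": {
  "steps": [0, 0, 0, 0.155, 0, 0, 0, 0.155, 0.0415, 0.022, 0, 0, 0.0415, 0.022, 0, 0, 0.0415, 0.022, 0, 0, 0.0415, 0.022, 0, 0, 0.0415, 0.022, 0, 0, 0.0415, 0.022, 0, 0, 0.0415, 0.022, 0, 0, 0.0415, 0.022, 0, 0, 0.0415, 0.022, 0, 0, 0.0415, 0.022, 0, 0, 0.0415, 0.022, 0, 0],
  "grip": 0.0854
}}

```text
clock: 1.72
position: [430.6, 98.7, 231.2]
ee_rot: [0.94, -0.341, -0.0, 0.0]
contact_force: [0.5, 0.3, -0.1]
gripper_width: 85.3
grasp_force: 0.0
```

Emit:
{"op": "arm_command", "data": {
  "steps": [0.031, 0.033, 0, 0, 0.031, 0.033, 0, 0, 0.031, 0.033, 0, 0, 0.031, 0.033, 0, 0, 0.031, 0.033, 0, 0, 0.031, 0.033, 0, 0, 0.031, 0.033, 0, 0, 0.031, 0.033, 0, 0, 0.031, 0.033, 0, 0, 0, 0, 0, 0, 0, 0, 0, 0]
}}

```text
clock: 3.1
position: [453.4, -306.3, 230.7]
ee_rot: [0.94, -0.342, -0.001, -0.0]
contact_force: [0.1, -0.2, -0.9]
gripper_width: 85.3
grasp_force: 0.0
```

```bash
cat >> h.py <<'E'
from scipy.spatial.transform import Rotation as R
def st():
    s=read_state();r=R.from_quat(s["ee_rot"]);m=r.as_matrix()
    print("t",round(s["clock"],2),"pos",s["position"].round(1),"head",np.degrees(np.arctan2(m[1,0],m[0,0])).round(2),"zax",m[:,2].round(4),"F",s["contact_force"].round(1),"tau",s["wrist_torque"].round(2),"w",round(s["gripper_width"],1),"gf",round(s["grasp_force"],1),"j",s["joints"].round(2));return s,m
def to(p,head=None):
    s,m=st();print("tool delta mm",(m.T@(np.array(p)-s["position"])).round(1))
    if head is not None:
        h=np.degrees(np.arctan2(m[1,0],m[0,0]));print("roll",round(-np.radians((head-h+180)%360-180),3))
E
python3 - <<'E'
from h import *
to((452,-308,150),-40)
E
```

```text
t 3.1 pos [ 453.4 -306.3  230.7] head -39.96 zax [-1.2e-03  8.0e-04 -1.0e+00] F [ 0.1 -0.2 -0.9] tau [ 0.02  0.03 -0.02] w 85.3 gf 0.0 j [-0.3   0.25 -0.18 -0.   -1.13  1.17]
tool delta mm [ 0.1  2.2 80.7]
roll 0.001
```

Emit:
{"op": "arm_command", "data": {
  "steps": [0, 0.002, 0.04, 0, 0, 0, 0.045, 0, 0, 0, 0.045, 0, 0, 0, 0.035, 0, 0, 0, 0.025, 0, 0, 0, 0.018, 0, 0, 0, 0.01, 0, 0, 0, 0, 0, 0, 0, 0, 0]
}}

```text
clock: 4.22
position: [453.3, -308.0, 14.2]
ee_rot: [0.94, -0.341, 0.001, 0.0]
contact_force: [-0.3, 0.6, 0.2]
gripper_width: 85.2
grasp_force: 0.0
```

```bash
python3 - <<'E'
from h import *
st()
i=np.mean([get_image("side") for _ in range(4)],0)[:,:,::-1]
t=np.mean([get_image("top") for _ in range(4)],0)[:,:,::-1]
a=cv2.resize(i[150:270,330:450],(576,576),interpolation=cv2.INTER_CUBIC)
cv2.imwrite("pics/g1.png",a)
E
```

```text
t 4.22 pos [ 453.3 -308.    14.2] head -39.88 zax [ 1.6e-03 -7.0e-04 -1.0e+00] F [-0.3  0.6  0.2] tau [ 0.03  0.   -0.02] w 85.2 gf 0.0 j [-0.3   0.51 -0.43  0.   -0.63  1.18][ WARN:0@2.566] global loadsave.cpp:1063 imwrite_ Unsupported depth image for selected encoder is fallbacked to CV_8U.
```

View pics/g1.png

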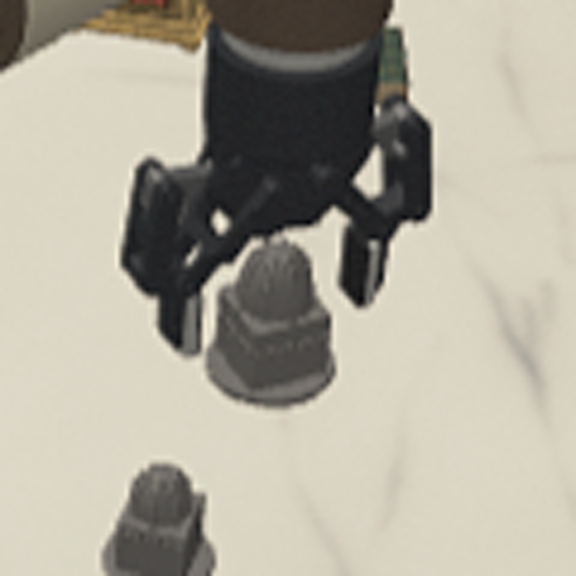

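The side view shows the fingers straddling the hub. The finger tips are at (190,352) and (368,303) in the crop, with the cone axis between them at about (273,328). Closing now, then lifting.

Emit:
{"op": "arm_command", "data": {
  "steps": [0, 0, 0.002, 0, 0, 0, 0, 0, 0, 0, 0, 0, 0, 0, 0, 0, 0, 0, 0, 0, 0, 0, 0, 0, 0, 0, 0, 0, 0, 0, 0, 0],
  "grip": 0.03
}}

```text
clock: 5.62
position: [452.9, -308.2, 11.5]
ee_rot: [0.94, -0.341, 0.0, 0.0]
contact_force: [0.4, 0.5, 2.0]
gripper_width: 38.6
grasp_force: 61.7
```

```bash
python3 - <<'E'
from h import *
st()
E
```

```text
t 5.62 pos [ 452.9 -308.2   11.5] head -39.92 zax [ 6.e-04 -3.e-04 -1.e+00] F [0.4 0.5 2. ] tau [ 0.01 -0.12 -0.03] w 38.6 gf 61.7 j [-0.3   0.52 -0.43  0.   -0.62  1.18]
```

Emit:
{"op": "arm_command", "data": {
  "steps": [0, 0, -0.02, 0, 0, 0, -0.04, 0, 0, 0, -0.04, 0, 0, 0, -0.04, 0, 0, 0, -0.03, 0, -0.015, -0.0171, -0.01, 0, -0.027, -0.03, 0, 0, -0.027, -0.03, 0, 0, -0.027, -0.03, 0, 0, -0.027, -0.03, 0, 0, -0.027, -0.03, 0, 0, -0.027, -0.03, 0, 0, -0.027, -0.03, 0, 0, -0.026, -0.03, 0, 0, -0.014, -0.015, 0, 0, 0, 0, 0, 0.064, 0, 0, 0, 0.064, 0, 0, 0, 0, 0, 0, 0, 0]
}}

```text
clock: 8.0
position: [439.7, 57.0, 191.0]
ee_rot: [0.916, -0.401, -0.0, 0.0]
contact_force: [-0.7, -0.2, -0.4]
gripper_width: 38.9
grasp_force: 61.3
```

```bash
python3 - <<'E'
from h import *
to((441,56.4,160),-47.3)
for n in("side","top"):
    i=np.mean([get_image(n) for _ in range(4)],0)[:,:,::-1].clip(0,255).astype(np.uint8)
    u,v=map(int,proj(n,(441,56.4,140)));print(n,u,v)
    cv2.imwrite(f"pics/{n}_h.png",cv2.resize(i[v-40:v+40,u-40:u+40],(560,560),interpolation=cv2.INTER_CUBIC))
E
```

```text
t 8.0 pos [439.7  57.  191. ] head -47.22 zax [-9.e-04 -2.e-04 -1.e+00] F [-0.7 -0.2 -0.4] tau [ 0.02 -0.02 -0.  ] w 38.9 gf 61.3 j [ 0.5   0.11 -0.48 -0.   -0.99  0.25]
tool delta mm [ 1.3 -0.6 31. ]
roll 0.001
side 315 288
top 254 278
```

View pics/side_h.png

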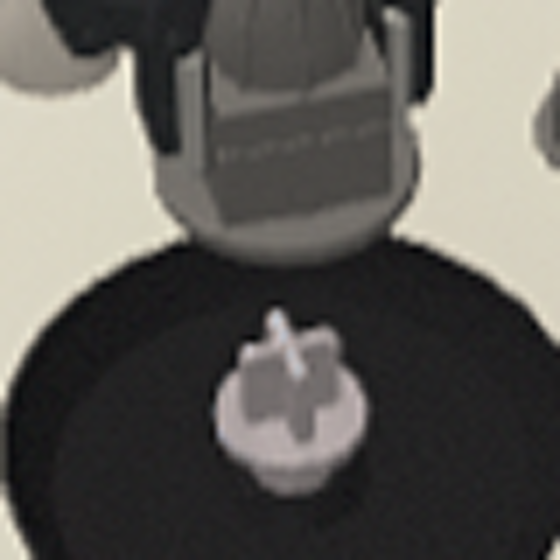

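The side view shows the cone hovering over the spindle. The collar spans x 157–418 with its bottom at 265, the seat spans x 214–369, and the wing tops are (272,312)–(300,375) and (245,353)–(336,334). I'll overlay the model.

```bash
python3 - <<'E'
from h import *
s,m=st();p=s["position"];h=np.radians(-47.2)
def draw(im,n,off,pts,col):
    q=np.array([(proj(n,x)-off+.5)*7 for x in pts]);cv2.polylines(im,[q.round().astype(int)],False,col,1,cv2.LINE_AA);return q
a=np.linspace(0,2*np.pi,120)
out=[]
for n in("side","top"):
    im=cv2.imread(f"pics/{n}_h.png");u,v=map(int,proj(n,(441,56.4,140)));off=np.array([u-40,v-40])
    C=lambda r,z,c:[(c[0]+r*np.cos(t),c[1]+r*np.sin(t),z) for t in a]
    L=lambda c,l,th,z:[(c[0]-l*np.cos(th),c[1]-l*np.sin(th),z),(c[0]+l*np.cos(th),c[1]+l*np.sin(th),z)]
    zb=p[2]-11.5
    for z in(zb,zb+6):
        q=draw(im,n,off,C(31,z,p),(0,255,255));print(n,"collar",q.min(0),q.max(0))
    sq=[(p[0]+28.28*np.cos(h+k*np.pi/2+np.pi/4),p[1]+28.28*np.sin(h+k*np.pi/2+np.pi/4),zb+41) for k in range(5)];draw(im,n,off,sq,(0,255,0))
    c=(441,56.4);q=draw(im,n,off,C(19,98,c),(0,0,255));print("seat",q.min(0),q.max(0))
    for th in(h,h+np.pi/2): print(draw(im,n,off,L(c,12,th,118),(255,128,0)).round())
    out.append(im)
o=np.hstack(out);cv2.imwrite("pics/ov.png",cv2.resize(o,(800,400),interpolation=cv2.INTER_AREA))
E
```

```text
t 8.4 pos [440.1  57.1 191.3] head -47.26 zax [ 0.  0. -1.] F [ 0.2 -0.1 -1.1] tau [-0.   -0.01  0.01] w 39.2 gf 61.3 j [ 0.5   0.11 -0.47  0.   -0.99  0.25]
side collar [153.2404736   79.36260632] [421.96832987 267.97968837]
side collar [152.14676488  60.76688195] [422.10196345 249.23391013]
seat [214.27825252 349.67457391] [369.20265627 465.71547138]
[[304. 387.]
 [277. 316.]]
[[338. 341.]
 [242. 361.]]
top collar [161.67749425 169.14534946] [376.00980285 382.53002634]
top collar [158.44124584 166.43264429] [374.22173471 381.22690107]
seat [242.26929536 237.55367946] [362.59417976 357.54563274]
[[266. 318.]
 [324. 265.]]
[[321. 320.]
 [270. 263.]]
```

View pics/ov.png

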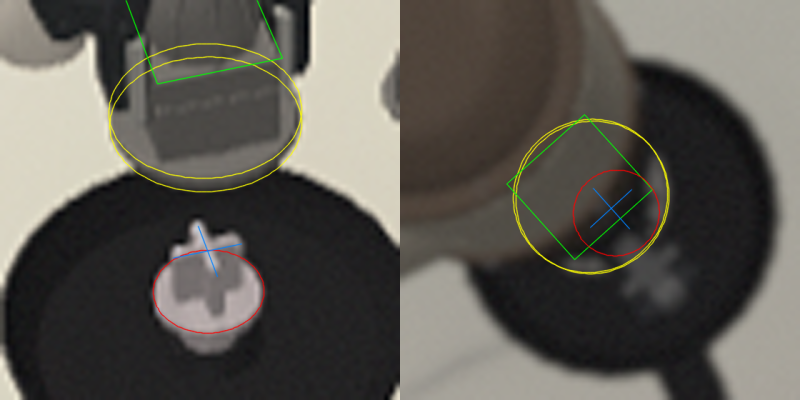

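The side overlay agrees with the image: the cone axis lies on the TCP and the seat is where I computed it. In the top view the spindle is hidden, and the bright patch is a finger. I'll correct by 1 mm and descend to just above the wings.

Emit:
{"op": "arm_command", "data": {
  "steps": [0.001, 0, 0.02, 0, 0, 0, 0.02, 0, 0, 0, 0.012, 0, 0, 0, 0, 0, 0, 0, 0, 0]
}}

```text
clock: 9.02
position: [441.4, 56.7, 139.9]
ee_rot: [0.916, -0.401, 0.001, -0.0]
contact_force: [0.4, 0.5, -1.5]
gripper_width: 39.3
grasp_force: 61.4
```

```bash
python3 - <<'E'
from h import *
to((441,56.4,109.5),-47.3)
E
```

```text
t 9.03 pos [441.4  56.7 139.9] head -47.24 zax [ 1.2e-03  3.0e-04 -1.0e+00] F [ 0.4  0.5 -1.5] tau [-0.02 -0.   -0.05] w 39.3 gf 61.4 j [ 0.5   0.18 -0.55  0.   -0.85  0.25]
tool delta mm [-0.1  0.5 30.4]
roll 0.001
```

Emit:
{"op": "arm_command", "data": {
  "steps": [0, 0, 0.003, 0, 0, 0, 0.003, 0, 0, 0, 0.002, 0, 0, 0, 0.002, 0, 0, 0, 0, 0]
}}

```text
clock: 9.65
position: [440.7, 56.4, 129.1]
ee_rot: [0.916, -0.401, -0.0, 0.0]
contact_force: [0.0, 0.1, -1.0]
gripper_width: 39.4
grasp_force: 61.4
```

No contact force at 4 mm below the wing tops, so it looks meshed. I'll keep sliding down gently.

Emit:
{"op": "arm_command", "data": {
  "steps": [0, 0, 0.003, 0, 0, 0, 0.003, 0, 0, 0, 0.002, 0, 0, 0, 0, 0]
}}

```text
clock: 10.15
position: [440.7, 56.4, 121.1]
ee_rot: [0.916, -0.401, -0.0, 0.0]
contact_force: [0.7, 0.5, -0.6]
gripper_width: 39.4
grasp_force: 61.4
```

Emit:
{"op": "arm_command", "data": {
  "steps": [0, 0, 0.003, 0, 0, 0, 0.003, 0, 0, 0, 0.002, 0, 0, 0, 0, 0]
}}

```text
clock: 10.65
position: [440.7, 56.4, 113.1]
ee_rot: [0.916, -0.401, -0.0, 0.0]
contact_force: [0.7, 0.5, -0.7]
gripper_width: 39.1
grasp_force: 61.4
```

```bash
python3 - <<'E'
from h import *
to((441,56.4,109.5),-47.3)
E
```

```text
t 10.65 pos [440.7  56.4 113.1] head -47.26 zax [-4.e-04 -3.e-04 -1.e+00] F [ 0.7  0.5 -0.7] tau [-0.05 -0.02  0.01] w 39.1 gf 61.4 j [ 0.5   0.21 -0.58  0.   -0.77  0.25]
tool delta mm [ 0.2 -0.3  3.6]
roll 0.001
```

Emit:
{"op": "arm_command", "data": {
  "steps": [0, 0, 0.002, 0, 0, 0, 0.001, 0, 0, 0, 0.001, 0, 0, 0, 0, 0, 0, 0, 0, 0]
}}

```text
clock: 11.28
position: [440.8, 56.4, 109.4]
ee_rot: [0.916, -0.401, 0.0, -0.0]
contact_force: [-0.4, -0.8, 0.8]
gripper_width: 39.4
grasp_force: 61.6
```

Emit:
{"op": "arm_command", "data": {
  "steps": [0, 0, 0.001, 0, 0, 0, 0.001, 0, 0, 0, 0.001, 0, 0, 0, 0, 0, 0, 0, 0, 0]
}}

```text
clock: 11.9
position: [440.9, 56.4, 106.6]
ee_rot: [0.916, -0.401, 0.0, -0.0]
contact_force: [-2.1, -0.4, 5.7]
gripper_width: 39.5
grasp_force: 62.0
```

Emit:
{"op": "arm_command", "data": {
  "steps": [0, 0, 0.001, 0, 0, 0, 0.001, 0, 0, 0, 0, 0, 0, 0, 0, 0]
}}

```text
clock: 12.4
position: [440.9, 56.4, 104.8]
ee_rot: [0.916, -0.401, 0.0, -0.0]
contact_force: [-2.4, 0.5, 7.7]
gripper_width: 39.0
grasp_force: 62.2
```

Emit:
{"op": "arm_command", "data": {
  "steps": [0, 0, 0.001, 0, 0, 0, 0, 0, 0, 0, 0, 0]
}}

```text
clock: 12.78
position: [440.9, 56.4, 104.0]
ee_rot: [0.916, -0.401, 0.0, -0.0]
contact_force: [-3.0, -0.2, 8.3]
gripper_width: 39.0
grasp_force: 62.4
```

Emit:
{"op": "arm_command", "data": {
  "steps": [0, 0, 0.001, 0, 0, 0, 0, 0, 0, 0, 0, 0]
}}

```text
clock: 13.15
position: [440.9, 56.4, 103.3]
ee_rot: [0.916, -0.401, 0.0, 0.0]
contact_force: [-4.2, 0.7, 12.0]
gripper_width: 39.0
grasp_force: 63.1
```

Emit:
{"op": "arm_command", "data": {
  "steps": [0, 0, 0.001, 0, 0, 0, 0, 0, 0, 0, 0, 0]
}}

```text
clock: 13.52
position: [441.0, 56.4, 103.2]
ee_rot: [0.916, -0.4, 0.0, 0.0]
contact_force: [-6.8, 0.8, 17.9]
gripper_width: 39.1
grasp_force: 64.0
```

Emit:
{"op": "arm_command", "data": {
  "steps": [0, 0, 0.001, 0, 0, 0, 0, 0, 0, 0, 0, 0]
}}

```text
clock: 13.9
position: [441.0, 56.4, 103.1]
ee_rot: [0.916, -0.4, 0.001, 0.0]
contact_force: [-8.7, 0.4, 24.7]
gripper_width: 39.1
grasp_force: 64.9
```

The force rises at a constant height of 103.1, against an expected 103.5 fully down, so it is on the hard stop. One look to confirm.

```bash
python3 - <<'E'
from h import *
for _ in range(1):
    i=get_image("side")
cv2.imwrite("pics/f.png",cv2.resize(i[200:380,200:440],(800,600))[:,:,::-1]);st()
E
```

```text
t 13.95 pos [441.   56.4 103.1] head -47.19 zax [ 9.e-04 -6.e-04 -1.e+00] F [-8.9  0.9 25. ] tau [ 0.13  2.76 -0.01] w 39.4 gf 64.9 j [ 0.5   0.23 -0.6   0.   -0.74  0.25]
```

View pics/f.png

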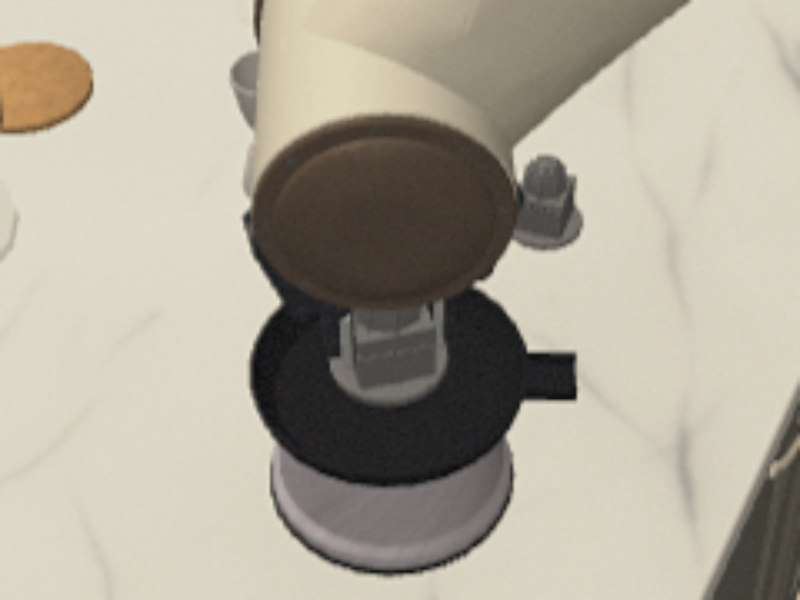

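The cone sits level and centred in the dish, with its collar around (388,370). The small cone and jigger are undisturbed.

```bash
python3 -c "
from bench import *
print(job_done())"
```

```text
the job is handed in; nothing more can be done
None
```

The large cone is meshed and home on the spindle, still gripped and pressed to the hard stop at about 25 N; I handed the job in at about 14 s.

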